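# Load and run the hold-to-run tube mixer

## Task

Take the short capped sample tube out of the orange rack and slide it upright, fully home, into the close-fitting well of the tube mixer, leaving the two tall tubes in the rack alone. Then flip the mixer's safety catch over, as far as it goes, so that it no longer bars the lever, and only then pull the lever all the way toward the front of the mixer. The lever springs back when let go, so hold it fully pulled with the gripper and finish while still holding it.

Things in the scene. Friction and masses are not known exactly. Their poses are not given: they have to be found in the camera images.
- mixer: the tube mixer, fixed to the desk: a 150 x 120 mm base plate (10 mm high) with a white housing (top 56 mm above the desk) on its right half and a grey tube well block on its left half towards the front, a low motor (44 mm) behind that. Origin: centre of its underside. Its front, the side the lever is pulled to, faces its own -x; +y is its left (well side), -y its right (lever and catch side), z up. It stands at various places and yaws.
- well_mouth (a point): centre of the well's mouth, 56 mm above the desk, on top of the grey 50 x 45 mm well block. The well is a round upright hole of 14 mm diameter, 46 mm deep, with a 1.5 mm chamfer. Axes as the mixer.
- well_seat (a point): the point on the well's axis where the tube's centre is when the tube stands on the well's floor (4 mm below the mouth; the tube then projects 38 mm above the mouth). Axes as the mixer.
- lever (a joint): angle of the black-knobbed lever, rad: 0 at rest (leaning back 0.3 rad from upright), grows as the knob is pulled to the front; stop at 0.6 (leaning 0.3 rad forward). A spring pulls it back: about 1.5 N at the knob at rest, 4.5 N at the stop. While the catch is closed the lever is blocked after about 0.1 rad.
- lever_knob (a point): middle of the lever's black knob: a round grip of 23 mm diameter, 29 mm long, along the lever; 105 mm from the lever's hinge, about 120 mm above the desk. It moves with the lever on an arc, about 62 mm from front to back in all. Its axes are the mixer's at lever 0 and turn with the lever.
- lever_hinge (a point): the lever's hinge point inside the housing, 20 mm above the desk; the hinge runs along the mixer's y axis.
- catch (a joint): angle of the safety catch, rad: about 0 closed (its steel arm lies across the front of the lever stem), grows as it is flipped open; stop at 1.15 (arm swung up; it is clear of the stem only above about 1.0, so flip it to its stop). It stays where it is put (stiff, about 2 N at the paddle).
- catch_paddle (a point): middle of the upper edge of the catch's thumb paddle: an upright grey plate 18 mm long (along the mixer's x), 5 mm thick and 34 mm tall from the hinge, near the front of the housing. Closed it leans 0.52 rad to the mixer's left (+y); pushing it to the mixer's right (-y) flips the catch open, and it then leans 0.63 rad to the right. Its axes are the mixer's at catch 0 and turn with the catch.
- catch_hinge (a point): a point on the catch's hinge line under the paddle's middle, 64 mm above the desk; the hinge runs along the mixer's x axis. The catch's arm is 48 mm further back and 34 mm long; open, its end stands about 97 mm above the desk.
- rack: the orange tube rack, fixed, 112 (x) x 248 (y) x 50 mm, with square openings; origin: centre of its underside, z up. Tubes stand in it with their feet 6 mm above the desk.
- tube_center (a point): centre of the short capped sample tube, 42 mm above its foot. Tube 84 mm long, body 12 mm diameter, plastic cap 15 mm diameter over the top 18 mm; light (about 15 g); z points to the cap. It stands in one of three places in the middle row of the rack, at least 60 mm from the others.
- tall_a_center (a point): centre of a tall, paper-wrapped tube without a cap (15 x 111 mm) in the rack, 55 mm above its foot. Leave it alone.
- tall_b_center (a point): centre of the other tall, paper-wrapped tube (15 x 111 mm) in the rack, 55 mm above its foot. Leave it alone.

How it is judged:
By the outcome, as a careful person would: the job done as asked, in the order asked, and still so for the second after the job is handed in, while the arm keeps its last pose, push and grip.
It also fails if it takes over 64 s, if anything falls off the work surface, if the arm or the gripper's body presses on something with over 40 N, if the wrist force passes 120 N, or if a joint passes its speed limit or range.

## Robot

A 6-joint arm with a two-finger parallel gripper is mounted at the origin on a cart in front of the work surface, level with it; the furniture and walls round the work are solid. World frame = base frame: x ahead of the robot, y to its left, z up, the work surface at z = 0. Lengths are in m, angles in rad, forces in N, time in s.
With the tool pointing down it reaches from about 0.4 to 0.825 m from the base axis. Payload 7 kg.
Tool frame: the origin (TCP) lies at the centre of the arm's flange, where the gripper is bolted on; the fingertips stand 178 mm ahead of it and the grasp point (between the pads) lies 159 mm ahead of it; x points along the fingers, y is the direction in which the jaws open and shut, and the axes are right-handed (so a half turn about x gives the same grasp; the last joint's range is limited). The gripper opens to 88 mm and grips with 3 to 60 N. Pads are 19 mm wide; open, the fingers measure 130 mm over their backs; the gripper's body (78 mm by 193 mm) begins 47 mm behind the grasp point.
Start: joints at [1.499, 0.359, 0.012, 0, -1.224, -0.288], TCP at [0.238, 0.632, 0.405] pointing down, gripper open.
Joint ranges: [-3.07, 3.07], [-1.43, 2.12], [-1.02, 1.25], [-3.03, 1.67], [-3.05, -0], [-3.03, 3.03]. Speed limits (rad/s): [2.39, 2.39, 3.01, 3.14, 3.14, 3.14].

## Interface

Orientations are given as [roll, pitch, yaw] about the fixed x, y, z axes, in that order (R = Rz(yaw) Ry(pitch) Rx(roll)).
In Python, from station import status, viewer, arm gives the robot as it stands. The module is installed in compiled form; this text tells all that it offers.
- The arm moves only by the tool apply_moves, never from a script. Its argument "commands" is a list of rows, each an object of numbers: "dx", "dy", "dz": the shift along the world's x, y, z in mm; "spin": the turn about the world's z in degrees; "hand": the closure, from 0 (fully open) to 1 (shut). A call has exactly 5 rows; each row shifts and turns the commanded pose from where the row before left it; what a row does not reach is not made up. A row lasts 1/8 s, in which the tool goes at most 62.5 mm and 10.7 degrees, less where a joint would pass 70% of its speed; a pose out of reach is approached as far as the arm can. A call is refused whole if a number of a shift passes 62.5 or a number of a turn 10.7, either way. A call with a gripper value outside its range is refused whole. The fingers move at their own pace and stop on an object; "grip_force" is the grip in N (left out, the last holds). Time passes only in rows, so rows that do not move let the fingers close, or fill a call up. It gives the time, the measured TCP pose, the force and the opening at its end, in the units of the state.
- status.get_state(): the state, without advancing time (a new reading comes with each control period).
- viewer.grab_frame(name): name is "scene" or "top"; returns the picture (400x640x3 uint8, red, green, blue); there is no depth.
- viewer.camera_info(name): a dict with "fx", "fy", "cx", "cy" (pixels), "D" ([k1, k2, p1, p2, k3] as OpenCV has them; the pictures are not rectified), "eye" and "attitude" of the camera in the world. Camera axes: x right, y up, looking along -z (the intrinsics and any distortion apply to the point x, -y, -z); pixel columns grow to the right and rows downward; lengths in m; the calibration is good to about 2 mm. A picture is of the moment at which its call begins. camera_info takes no time and is no camera call.
- arm.job_done(): hands the job in, once; it reports no verdict.
The state is a dict: "t": time; "q": joint angles; "qd": joint speeds; "joint_efforts": joint torques, N m; "eef_pos": TCP position; "ee_rot": TCP orientation; "force": force on the tool from outside, world axes, zero at the start; "moment": the same for the moment, N m; "width": finger opening in m.
Only numpy, scipy, OpenCV 4.12 (cv2) and the standard library are available. Lean on these libraries where they do the work, as an engineer would, in place of code of your own. Each camera call takes 0.05 s, during which the arm holds its last target.

## Working session

There is one attempt and no reset: what is moved stays moved. The work goes in short steps, Python scripts to look and compute and a tool call to move; the robot and the scene stay as the last step left them, time stands still between calls to the robot, and variables do not carry over. Pictures are saved under pics/ and viewed, and the job is handed in when it is done.

Besides the shell and the picture viewer there is one more tool, called after "Call:" by a JSON object that holds its "api" and its "payload". apply_moves: Moves the arm, as the interface text tells. Its arguments: {"type":"object","properties":{"commands":{"type":"array","items":{"type":"object","properties":{"dx":{"type":"number"},"dy":{"type":"number"},"dz":{"type":"number"},"spin":{"type":"number"},"hand":{"type":"number"}}}},"grip_force":{"type":"number"}},"required":["commands"]}

```bash
mkdir -p pics
python3 - <<'E'
from station import status, viewer, arm
import cv2
print(status.get_state())
for n in("scene","top"):
    print(n,viewer.camera_info(n)); cv2.imwrite(f"pics/{n}0.png",viewer.grab_frame(n)[:,:,::-1])
E
```

```text
{'t': 0.0, 'q': array([ 1.49908789e+00,  3.59384524e-01,  1.10653716e-02, -3.61961211e-04,
       -1.22411887e+00, -2.88065512e-01]), 'qd': array([ 2.94801427e-03,  1.15195324e-03,  1.08388531e-03,  6.90841116e-06,
       -2.73259532e-04, -2.89098098e-04]), 'joint_efforts': array([ 1.95192308e-05, -5.82722104e+01,  2.93058532e+01,  6.99723333e+00,
        7.06657040e-03, -1.64618368e-04]), 'eef_pos': array([0.23759403, 0.6315897 , 0.40372468]), 'ee_rot': array([ 1.65451766,  1.56911972, -1.84697221]), 'force': array([-0.16107452,  0.08828732,  0.66430452]), 'moment': array([-0.0624674 ,  0.00563078,  0.05449648]), 'width': 0.0874158720205268}
scene {'fx': 401.4287230496556, 'fy': 401.4287230496556, 'cx': 317.0036225237008, 'cy': 203.69793659130082, 'D': array([0.01200396, 0.        , 0.        , 0.        , 0.        ]), 'eye': array([-0.04817229,  0.63123287,  0.50801513]), 'attitude': array([ 1.07987405,  0.01494509, -2.26546815])}
top {'fx': 515.338612258387, 'fy': 515.338612258387, 'cx': 325.34928942751026, 'cy': 198.77203952176703, 'D': array([-0.08318317,  0.        ,  0.        ,  0.        ,  0.        ]), 'eye': array([0.3756614 , 0.20029573, 1.08489196]), 'attitude': array([ 0.16294172, -0.01937254, -1.5969166 ])}
```

View pics/scene0.png

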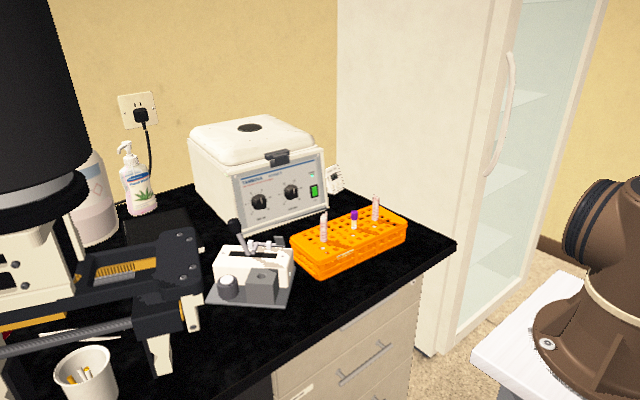

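View pics/top0.png

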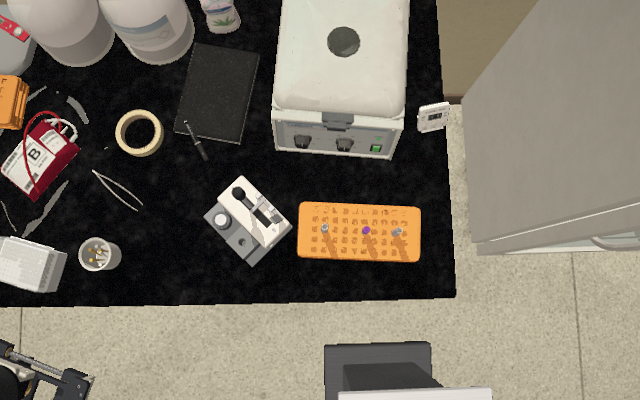

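```bash
cat > h.py <<'E'
import numpy as np, cv2
from scipy.spatial.transform import Rotation as R
from scipy.optimize import least_squares
from station import status, viewer, arm
CI={n:viewer.camera_info(n) for n in("scene","top")}
def cam(n):
    c=CI[n]; K=np.array([[c['fx'],0,c['cx']],[0,c['fy'],c['cy']],[0,0,1.]])
    Rw=R.from_euler('xyz',c['attitude']).as_matrix()@np.diag([1,-1,-1.])
    return K,c['D'],Rw,c['eye']
def proj(n,P):
    K,D,Rw,e=cam(n); P=np.atleast_2d(P).astype(float)
    return cv2.projectPoints(P,Rw.T,-Rw.T@e,K,D)[0][:,0]
def ray(n,uv):
    K,D,Rw,e=cam(n); p=cv2.undistortPoints(np.array([[uv]],float),K,D)[0,0]
    return e,Rw@np.array([p[0],p[1],1])
def atz(n,uv,z):
    e,d=ray(n,uv); return e+d*(z-e[2])/d[2]
def tri(us,ut):
    A=[];b=[]
    for n,u in(("scene",us),("top",ut)):
        e,d=ray(n,u);d/=np.linalg.norm(d);M=np.eye(3)-np.outer(d,d);A.append(M);b.append(M@e)
    return np.linalg.lstsq(np.vstack(A),np.hstack(b),rcond=None)[0]
def crop(n,out,x0,y0,x1,y1,s,img=None):
    im=viewer.grab_frame(n)[:,:,::-1] if img is None else img
    cv2.imwrite(f"pics/{out}.png",cv2.resize(im[y0:y1,x0:x1],None,fx=s,fy=s,interpolation=cv2.INTER_CUBIC))
E
python3 - <<'E'
from h import *
t=cv2.imread('pics/top0.png');s=cv2.imread('pics/scene0.png')
crop('top','t1',195,165,305,275,7 if 0 else 5,t)
crop('top','t2',290,195,430,270,5,t)
crop('scene','s1',200,200,310,315,5,s)
crop('scene','s2',285,185,415,285,6,s)
E
```

```text
(no output)
```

View pics/t1.png

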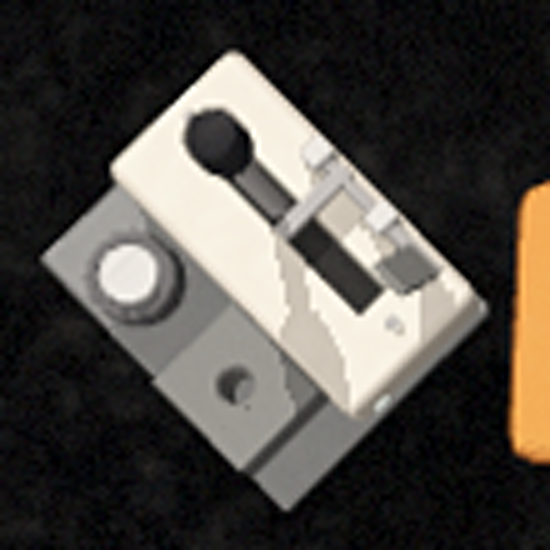

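View pics/t2.png

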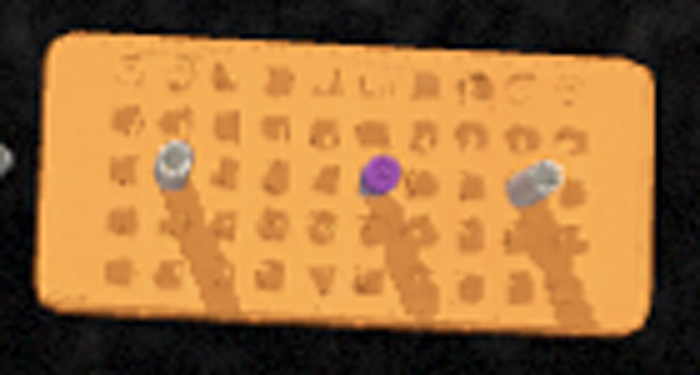

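View pics/s1.png

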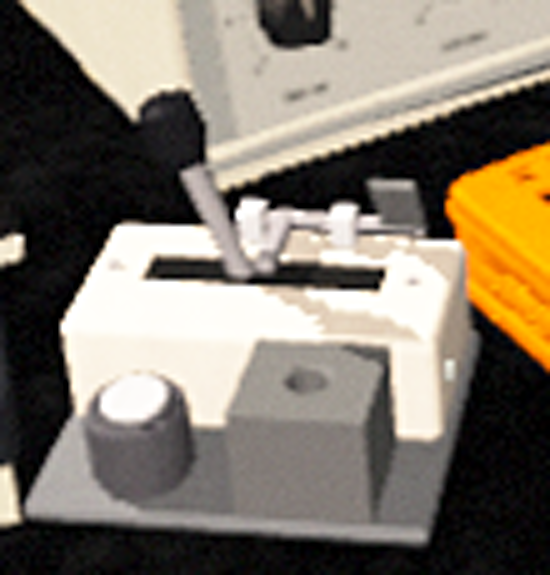

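View pics/s2.png

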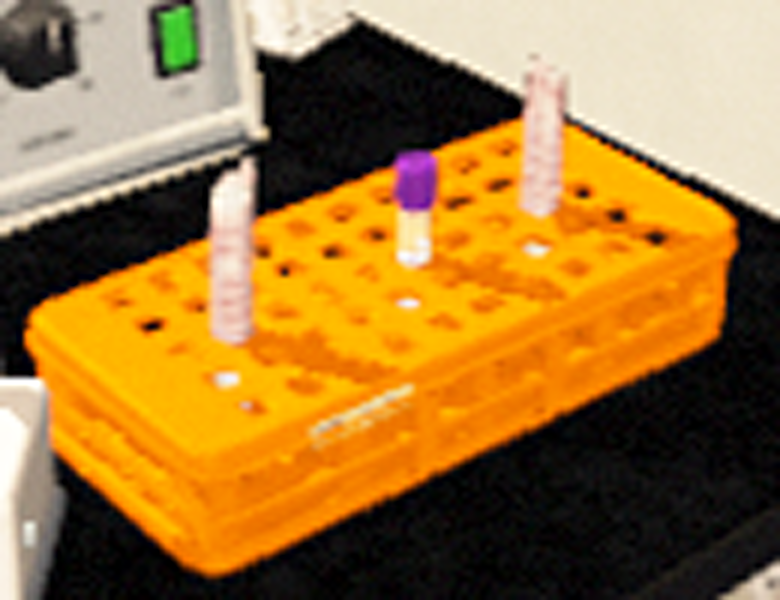

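Run:
```python
from h import *
np.set_printoptions(precision=4,suppress=True)
def T(n,s,t):
    P=tri(s,t);print(n,P, 'err',(proj('scene',P)-s)[0],(proj('top',P)-t)[0]);return P
def top(a,b):return np.array([195+a/5,165+b/5])
def sc(a,b):return np.array([200+a/5,200+b/5])
w=T('well',sc(305,380),top(240,384)); print(atz('scene',sc(305,380),.056),atz('top',top(240,384),.056))
T('knob',sc(175,130),top(216,142))
a=T('baseBL',sc(27,510),top(42,260))
b=T('baseFL',sc(430,535),top(290,510))
print('yaw',np.degrees(np.arctan2(*(a-b)[1::-1])),np.linalg.norm(a-b))
c=T('hou FR',sc(468,245),top(487,305))
d=T('hou FL',sc(440,345) ,top(360,417))
T('hou BL',sc(65,328),top(113,170))
T('paddle top mid',sc(392,182),top(398,273))
c=(np.array([285+417/6,185+155/6]),np.array([290+383/5,195+174/5]))
T('captop',*c);print(atz('scene',c[0],.09),atz('top',c[1],.09))
T('tallA',np.array([285+232/6,185+168/6]),np.array([290+177/5,195+155/5]))
T('tallB',np.array([285+547/6,185+66/6]),np.array([290+551/5,195+174/5]))
t=[(45,45),(650,65),(645,330),(40,308)]
print([atz('top',(290+x/5,195+y/5),.05) for x,y in t])
```

```text
well [0.4621 0.344  0.0541] err [0.8486 0.0648] [-0.6211 -0.4404]
[0.4611 0.3463 0.056 ] [0.461  0.3425 0.056 ]
knob [0.5477 0.3424 0.1196] err [-0.2262 -0.0257] [0.1857 0.1203]
baseBL [0.5194 0.4331 0.0067] err [0.1033 0.0079] [-0.0756 -0.0447]
baseFL [0.4125 0.329  0.0065] err [0.1814 0.0121] [-0.1233 -0.0966]
yaw 44.23494246509577 0.1492183155401848
hou FR [0.4929 0.246  0.0522] err [1.5338 0.1028] [-1.1924 -0.9402]
hou FL [0.4475 0.2956 0.054 ] err [0.4429 0.0316] [-0.3225 -0.2519]
hou BL [0.5497 0.3951 0.0528] err [0.3892 0.0375] [-0.3039 -0.1835]
paddle top mid [0.5004 0.2771 0.0916] err [0.5404 0.0446] [-0.4267 -0.3204]
captop [0.4758 0.0987 0.0923] err [0.1783 0.0061] [-0.1412 -0.1344]
[0.479  0.0961 0.09  ] [0.4758 0.0982 0.09  ]
tallA [0.4827 0.1788 0.1139] err [0.1567 0.0091] [-0.1248 -0.1085]
tallB [0.4728 0.036  0.1075] err [0.2639 0.0032] [-0.2118 -0.2125]
[array([0.5357, 0.2296, 0.05  ]), array([ 0.5217, -0.017 ,  0.05  ]), array([ 0.4142, -0.0092,  0.05  ]), array([0.4294, 0.2335, 0.05  ])]
```

```bash
cat >> h.py <<'E'
def jaw():
    s=status.get_state(); y=R.from_euler('xyz',s['ee_rot']).as_matrix()[:,1]; return np.degrees(np.arctan2(y[1],y[0])),s
E
python3 - <<'E'
from h import *
a,s=jaw();print(a,R.from_euler('xyz',s['ee_rot']).as_matrix().round(3))
E
```

```text
-110.62180534290799 [[-0.    -0.352 -0.936]
 [-0.001 -0.936  0.352]
 [-1.     0.002 -0.   ]]
```

Call:
{"api": "apply_moves", "payload": {"commands": [{"dx": 24, "dy": -53, "spin": 2, "hand": 0.5}, {"dx": 24, "dy": -53, "spin": 2, "hand": 0.5}, {"dx": 24, "dy": -53, "spin": 2, "hand": 0.5}, {"dx": 24, "dy": -53, "spin": 2, "hand": 0.5}, {"dx": 24, "dy": -53, "spin": 2, "hand": 0.5}], "grip_force": 15}}

```text
invalid input at $.commands[0]: expected keys dx, dy, dz, spin, hand
```

Call:
{"api": "apply_moves", "payload": {"commands": [{"dx": 24, "dy": -53, "spin": 2, "hand": 0.5}, {"dx": 24, "dy": -53, "spin": 2, "hand": 0.5}, {"dx": 24, "dy": -53, "spin": 2, "hand": 0.5}, {"dx": 24, "dy": -53, "spin": 2, "hand": 0.5}, {"dx": 24, "dy": -53, "spin": 2, "hand": 0.5}]}}

```text
invalid input at $.commands[0]: expected keys dx, dy, dz, spin, hand
```

Call:
{"api": "apply_moves", "payload": {"commands": [{"dx": 24, "dy": -53, "dz": 0, "spin": 2, "hand": 0.5}, {"dx": 24, "dy": -53, "dz": 0, "spin": 2, "hand": 0.5}, {"dx": 24, "dy": -53, "dz": 0, "spin": 2, "hand": 0.5}, {"dx": 24, "dy": -53, "dz": 0, "spin": 2, "hand": 0.5}, {"dx": 24, "dy": -53, "dz": 0, "spin": 2, "hand": 0.5}], "grip_force": 15}}

```text
t: 0.72
eef_pos: [0.358, 0.3648, 0.4045]
ee_rot: [1.287, 1.571, -2.038]
force: [0.4, -0.5, -0.7]
width: 0.0456
```

Call:
{"api": "apply_moves", "payload": {"commands": [{"dx": 24, "dy": -53, "dz": 0, "spin": 2, "hand": 0.5}, {"dx": 24, "dy": -53, "dz": 0, "spin": 2, "hand": 0.5}, {"dx": 24, "dy": -53, "dz": 0, "spin": 2, "hand": 0.5}, {"dx": 24, "dy": -53, "dz": 0, "spin": 2, "hand": 0.5}, {"dx": 24, "dy": -53, "dz": 0, "spin": 2, "hand": 0.5}]}}

```text
t: 1.35
eef_pos: [0.4779, 0.0999, 0.4047]
ee_rot: [-2.381, 1.571, 0.751]
force: [1.6, 1.9, -1.1]
width: 0.0439
```

Call:
{"api": "apply_moves", "payload": {"commands": [{"dx": 0, "dy": 0, "dz": -40, "spin": 0, "hand": 0.5}, {"dx": -1, "dy": -1, "dz": -40, "spin": 0, "hand": 0.5}, {"dx": 0, "dy": 0, "dz": -25, "spin": 0, "hand": 0.5}, {"dx": 0, "dy": 0, "dz": 0, "spin": 0, "hand": 0.5}, {"dx": 0, "dy": 0, "dz": 0, "spin": 0, "hand": 0.5}]}}

```text
t: 1.98
eef_pos: [0.4771, 0.101, 0.3006]
ee_rot: [-2.905, 1.57, 0.226]
force: [-0.1, -0.6, -0.1]
width: 0.0442
```

Run:
```python
from h import *
a,s=jaw();print(a,s['eef_pos'],s['q'],s['width'])
g=s['eef_pos']-[0,0,.178];print(proj('scene',g),proj('top',g),proj('scene',[s['eef_pos'][0],s['eef_pos'][1],.09]))
crop('scene','s3',285,120,445,265,5)
```

```text
-90.59109805705076 [0.47708211 0.10102609 0.30058612] [ 6.13061948e-01  1.48612101e-01 -5.36400151e-01  4.69623406e-04
 -8.84892945e-01  9.47120381e-01] 0.0442044590848389
[[353.89615591 198.26631439]] [[366.79892712 227.37733231]] [[353.46037734 211.90832943]]
```

View pics/s3.png

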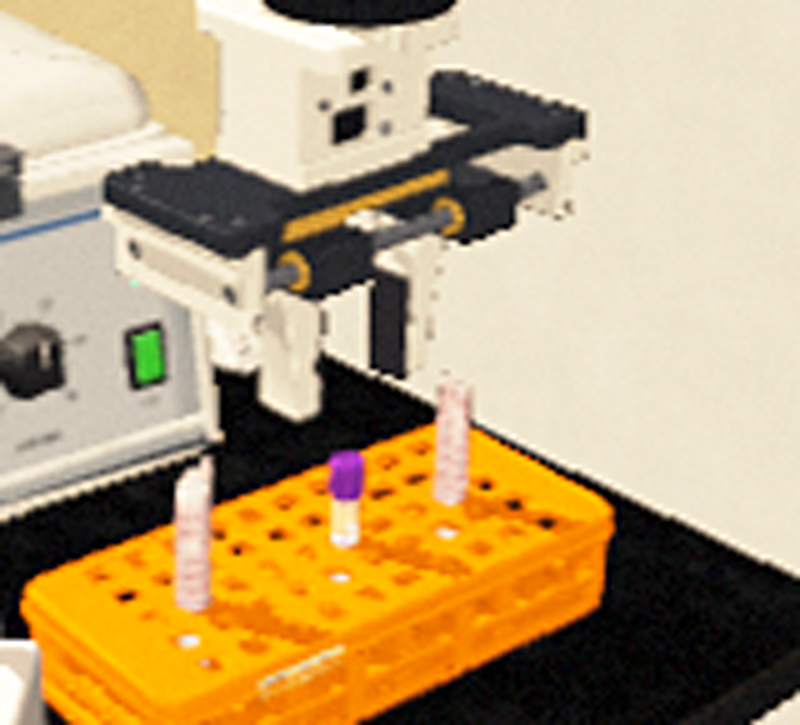

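Call:
{"api": "apply_moves", "payload": {"commands": [{"dx": 0, "dy": -2.5, "dz": -15, "spin": 0.6, "hand": 0.5}, {"dx": 0, "dy": 0, "dz": -15, "spin": 0, "hand": 0.5}, {"dx": 0, "dy": 0, "dz": -15, "spin": 0, "hand": 0.5}, {"dx": 0, "dy": 0, "dz": -13, "spin": 0, "hand": 0.5}, {"dx": 0, "dy": 0, "dz": 0, "spin": 0, "hand": 0.5}]}}

```text
t: 2.65
eef_pos: [0.4766, 0.0983, 0.2415]
ee_rot: [0.553, 1.57, -2.589]
force: [-1.1, 0.2, 0.0]
width: 0.0437
```

Run:
```python
from h import *
a,s=jaw();print(a,s['eef_pos'],s['force'])
crop('scene','s4',305,150,415,265,6)
```

```text
-90.00889819061591 [0.47660579 0.09830165 0.24146403] [-1.14003877  0.17829324  0.04630684]
```

View pics/s4.png

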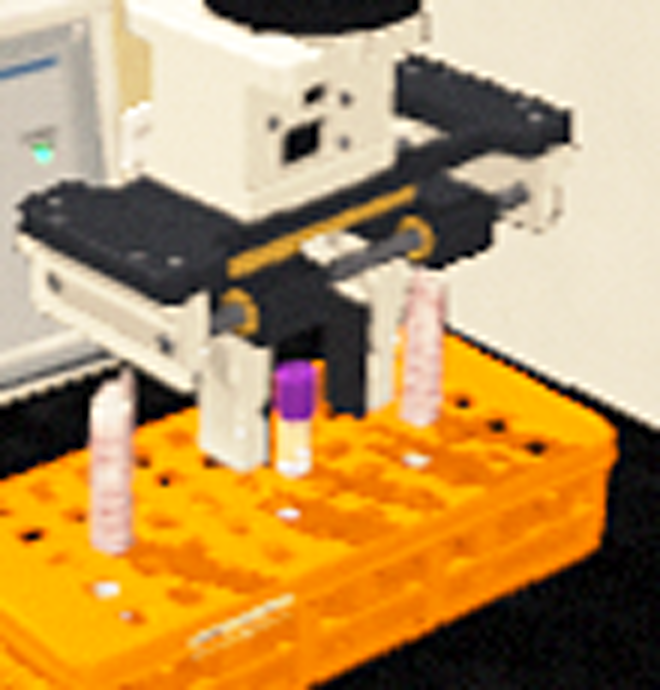

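Call:
{"api": "apply_moves", "payload": {"commands": [{"dx": 0, "dy": 0, "dz": 0, "spin": 0, "hand": 1}, {"dx": 0, "dy": 0, "dz": 0, "spin": 0, "hand": 1}, {"dx": 0, "dy": 0, "dz": 0, "spin": 0, "hand": 1}, {"dx": 0, "dy": 0, "dz": 0, "spin": 0, "hand": 1}, {"dx": 0, "dy": 0, "dz": 0, "spin": 0, "hand": 1}], "grip_force": 15}}

```text
t: 3.32
eef_pos: [0.4768, 0.0983, 0.2418]
ee_rot: [-2.805, 1.57, 0.337]
force: [-0.4, 0.3, 1.8]
width: 0.0149
```

Call:
{"api": "apply_moves", "payload": {"commands": [{"dx": 0, "dy": 0, "dz": 15, "spin": 0, "hand": 1}, {"dx": 0, "dy": 0, "dz": 20, "spin": 0, "hand": 1}, {"dx": 0, "dy": 0, "dz": 25, "spin": 0, "hand": 1}, {"dx": 0, "dy": 0, "dz": 30, "spin": 0, "hand": 1}, {"dx": 0, "dy": 0, "dz": 30, "spin": 0, "hand": 1}]}}

```text
t: 3.95
eef_pos: [0.4765, 0.0981, 0.3625]
ee_rot: [0.354, 1.57, -2.788]
force: [0.0, 0.4, 0.9]
width: 0.0144
```

Run:
```python
from h import *
a,s=jaw();print(a,s['eef_pos'],s['force'],s['width'])
crop('scene','s5',285,90,425,250,5)
```

```text
-90.01952688734816 [0.4764824  0.09814022 0.3624737 ] [0.01882559 0.41215613 0.8872031 ] 0.014398688556768196
```

View pics/s5.png

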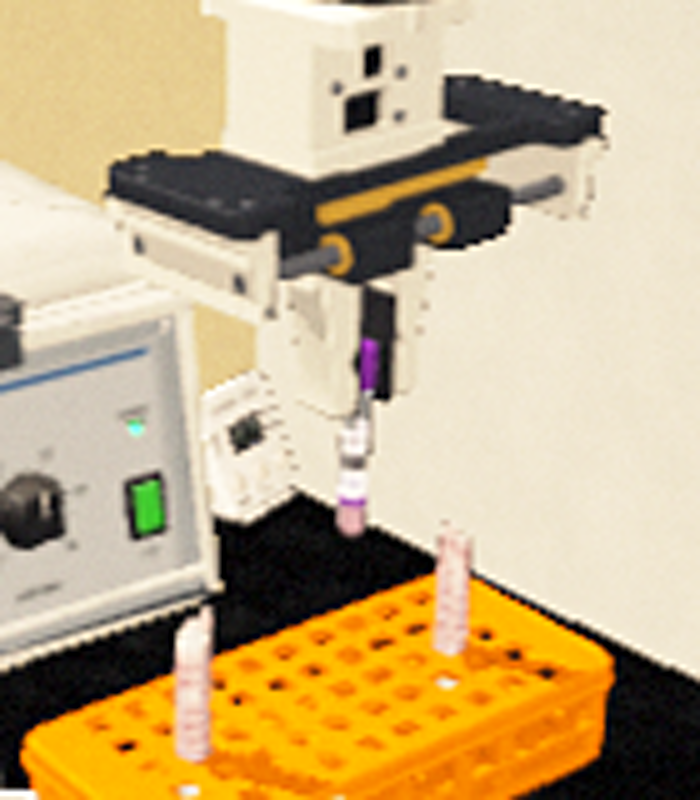

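Run:
```python
from h import *
a,s=jaw();x,y,z=s['eef_pos']
f=lambda p:(proj('scene',p)[0]-[285,90])*5
zb=z-.2418+.006
for dx in(-.01,0,.01):print(dx,f([x+dx,y,zb]),f([x,y,zb+.075]))
print(proj('top',[x,y,zb]))
cv2.imwrite('pics/t5f.png',viewer.grab_frame('top')[:,:,::-1])
t=cv2.imread('pics/t5f.png');crop('top','t5',300,150,440,290,5,t)
```

```text
-0.01 [365.61781638 529.72616087] [354.08475575 353.24498998]
0 [348.5318457  521.53163006] [354.08475575 353.24498998]
0.01 [331.72394372 513.47017603] [354.08475575 353.24498998]
[[368.56033845 226.61084788]]
```

View pics/t5.png

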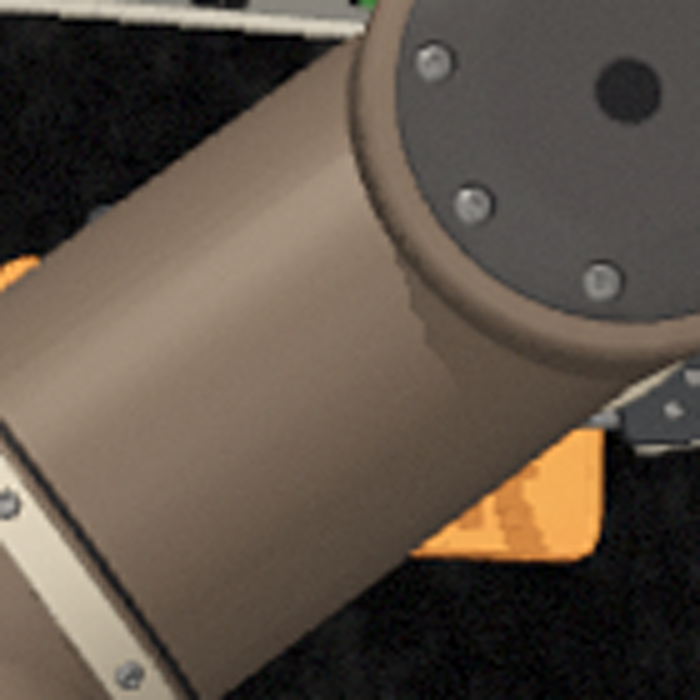

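Call:
{"api": "apply_moves", "payload": {"commands": [{"dx": 0, "dy": 0, "dz": 30, "spin": 0, "hand": 1}, {"dx": -3, "dy": 50, "dz": 0, "spin": 0, "hand": 1}, {"dx": -4, "dy": 55, "dz": 0, "spin": 0, "hand": 1}, {"dx": -4, "dy": 55, "dz": 0, "spin": 0, "hand": 1}, {"dx": -4, "dy": 50, "dz": 0, "spin": 0, "hand": 1}]}}

```text
t: 4.68
eef_pos: [0.4612, 0.31, 0.3911]
ee_rot: [0.667, 1.57, -2.475]
force: [0.1, -0.1, 0.0]
width: 0.0147
```

Call:
{"api": "apply_moves", "payload": {"commands": [{"dx": 0, "dy": 36, "dz": -20, "spin": 0, "hand": 1}, {"dx": 0, "dy": 0, "dz": -30, "spin": 0, "hand": 1}, {"dx": 0, "dy": 0, "dz": -32, "spin": 0, "hand": 1}, {"dx": 0, "dy": 0, "dz": 0, "spin": 0, "hand": 1}, {"dx": 0, "dy": 0, "dz": 0, "spin": 0, "hand": 1}]}}

```text
t: 5.3
eef_pos: [0.462, 0.3445, 0.3105]
ee_rot: [-2.827, 1.57, 0.314]
force: [0.5, 0.9, 0.5]
width: 0.0145
```

Run:
```python
from h import *
a,s=jaw();print(a,s['eef_pos'],s['force'],s['width'])
x,y,z=s['eef_pos']
f=lambda p:(proj('scene',p)[0]-[225,205])*8
zb=z-.2358
print(zb,f([x,y,zb]),f([x,y,.056]),f([x+.01,y,zb]),f([x,y+.01,zb]),f([x,y,zb+.07]))
crop('scene','s6',225,205,300,280,8)
crop('scene','s6w',200,140,310,310,3)
```

```text
-90.00227967543836 [0.46201119 0.3444958  0.31047468] [0.46704254 0.91025132 0.54944566] 0.0144777925110514
0.07467468025476959 [285.96459727 495.54865339] [292.66575734 562.76860851] [261.64177695 474.95218011] [247.46054351 513.75979552] [259.26124414 228.21124505]
```

View pics/s6.png

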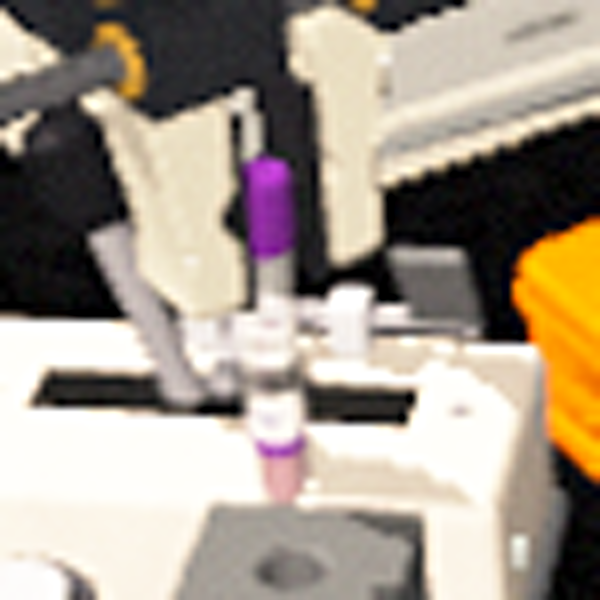

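View pics/s6w.png

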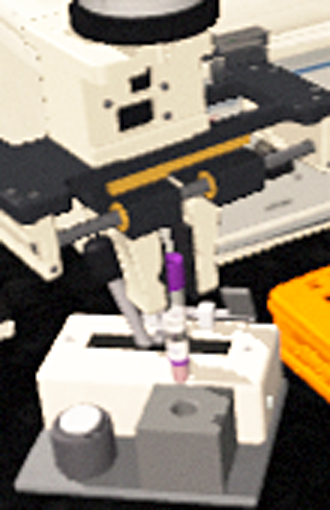

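Call:
{"api": "apply_moves", "payload": {"commands": [{"dx": -2, "dy": 1, "dz": 0, "spin": 0, "hand": 1}, {"dx": 0, "dy": 0, "dz": -13, "spin": 0, "hand": 1}, {"dx": 0, "dy": 0, "dz": 0, "spin": 0, "hand": 1}, {"dx": 0, "dy": 0, "dz": 0, "spin": 0, "hand": 1}, {"dx": 0, "dy": 0, "dz": 0, "spin": 0, "hand": 1}]}}

```text
t: 6.02
eef_pos: [0.4597, 0.3454, 0.2968]
ee_rot: [-2.663, 1.571, 0.478]
force: [-0.2, -0.7, -0.6]
width: 0.0149
```

```bash
cat > mk.py <<'E'
from h import *
import sys
a,s=jaw();print(a,s['eef_pos'],s['force'],s['width'])
x,y,z=s['eef_pos']
f=lambda p:(proj('scene',p)[0]-[240,220])*14
zb=z-.2358
print(zb,f([x,y,zb]),f([x,y,.056]),f([x+.01,y,.056])-f([x,y,.056]),f([x,y+.01,.056])-f([x,y,.056]),f([x,y,zb+.07]),f([x,y,zb+.084]))
crop('scene',sys.argv[1],240,220,285,290-10,14)
E
python3 mk.py s7
```

```text
-90.01106393441228 [0.45974473 0.34536658 0.29676611] [-0.18601919 -0.7291386  -0.64511952] 0.014858560289318673
0.060966106704319456 [302.99344068 755.02130612] [306.07919855 786.07718682] [-42.3151744  -36.92485021] [-66.62691915  32.59005275] [257.19553241 294.85870519] [247.48602428 197.48306806]
```

```bash
python3 -c "
import cv2;i=cv2.imread('pics/s7.png');print(i.shape);cv2.imwrite('pics/s7b.png',cv2.resize(i,None,fx=.7,fy=.7))"
```

```text
(840, 630, 3)
```

View pics/s7b.png

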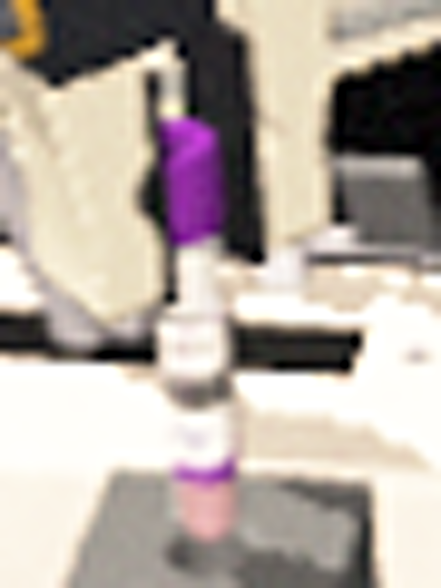

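Call:
{"api": "apply_moves", "payload": {"commands": [{"dx": 0, "dy": 0, "dz": -4, "spin": 0, "hand": 1}, {"dx": 0, "dy": 0, "dz": -3, "spin": 0, "hand": 1}, {"dx": 0, "dy": 0, "dz": -3, "spin": 0, "hand": 1}, {"dx": 0, "dy": 0, "dz": -2, "spin": 0, "hand": 1}, {"dx": 0, "dy": 0, "dz": 0, "spin": 0, "hand": 1}], "grip_force": 10}}

```text
t: 6.7
eef_pos: [0.4596, 0.3453, 0.2844]
ee_rot: [0.96, 1.57, -2.182]
force: [-1.4, 0.2, -0.5]
width: 0.0146
```

```bash
python3 mk.py s8; python3 -c "
import cv2;i=cv2.imread('pics/s8.png');print(i.shape);cv2.imwrite('pics/s8b.png',cv2.resize(i,None,fx=.7,fy=.7))"
```

```text
-90.01269163235209 [0.45963431 0.34525167 0.28444646] [-1.37990809  0.2296817  -0.51548389] 0.014620131596278016
0.04864645817632962 [311.83636998 831.7380109 ] [307.3104436  786.11727786] [-42.32732533 -36.92580373] [-66.61812707  32.59078778] [266.86476572 379.04925792] [257.33563765 283.30442974]
(840, 630, 3)
```

View pics/s8b.png

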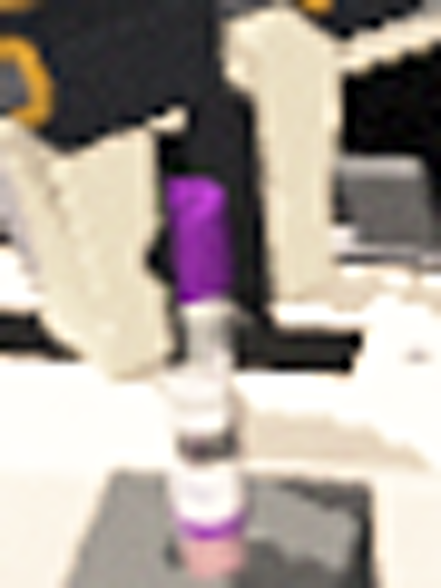

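Call:
{"api": "apply_moves", "payload": {"commands": [{"dx": 0.5, "dy": 0, "dz": -3, "spin": 0, "hand": 1}, {"dx": 0.5, "dy": 0, "dz": -3, "spin": 0, "hand": 1}, {"dx": 0.5, "dy": 0, "dz": -3, "spin": 0, "hand": 1}, {"dx": 0.5, "dy": 0, "dz": -3, "spin": 0, "hand": 1}, {"dx": 0, "dy": 0, "dz": 0, "spin": 0, "hand": 1}]}}

```text
t: 7.38
eef_pos: [0.4616, 0.3452, 0.2723]
ee_rot: [0.939, 1.57, -2.203]
force: [-0.3, 0.7, -0.3]
width: 0.0147
```

```bash
python3 mk.py s9; python3 -c "
import cv2;i=cv2.imread('pics/s9.png');print(i.shape);cv2.imwrite('pics/s9b.png',cv2.resize(i,None,fx=.7,fy=.7))"
```

```text
-90.01922030857695 [0.4616386  0.34515263 0.27228413] [-0.30462256  0.72785472 -0.32582656] 0.014745742549731228
0.03648412551836078 [311.40794169 898.33555526] [299.41672874 778.34103212] [-42.17088252 -36.78019995] [-66.54794252  32.46481862] [266.89494754 453.38619316] [257.46896847 359.33517422]
(840, 630, 3)
```

View pics/s9b.png

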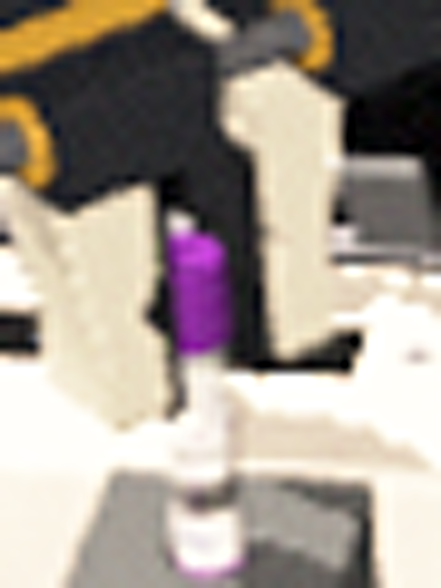

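Call:
{"api": "apply_moves", "payload": {"commands": [{"dx": 0.5, "dy": 0, "dz": -5, "spin": 0, "hand": 1}, {"dx": 0.5, "dy": 0, "dz": -5, "spin": 0, "hand": 1}, {"dx": 0, "dy": 0, "dz": -5, "spin": 0, "hand": 1}, {"dx": 0, "dy": 0, "dz": -4, "spin": 0, "hand": 1}, {"dx": 0, "dy": 0, "dz": 0, "spin": 0, "hand": 1}]}}

```text
t: 8.05
eef_pos: [0.4625, 0.3452, 0.2531]
ee_rot: [0.83, 1.57, -2.312]
force: [-0.8, -0.9, -0.5]
width: 0.0151
```

```bash
python3 mk.py s10; python3 -c "
import cv2;i=cv2.imread('pics/s10.png');print(i.shape);cv2.imwrite('pics/s10b.png',cv2.resize(i,None,fx=.7,fy=.7))"
```

```text
-90.01705943244973 [0.46252298 0.34515895 0.25312991] [-0.80297172 -0.91954159 -0.47950553] 0.015098374380292405
0.01732990774645582 [ 319.15210802 1009.86214983] [295.61345953 775.08045716] [-42.10068594 -36.71915305] [-66.52222704  32.41203762] [275.63257719 576.0755914 ] [266.42481181 484.45804476]
(840, 630, 3)
```

View pics/s10b.png

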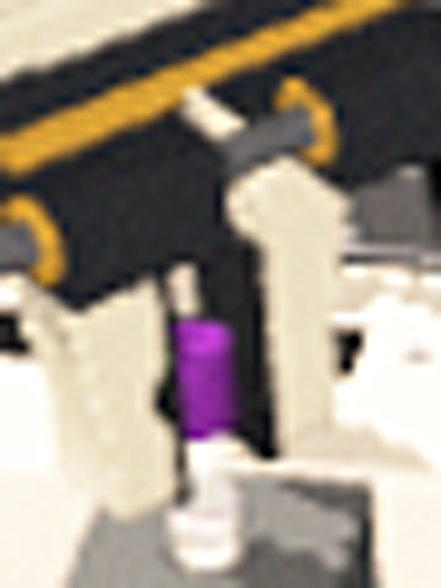

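Call:
{"api": "apply_moves", "payload": {"commands": [{"dx": 0, "dy": 0, "dz": -3, "spin": 0, "hand": 1}, {"dx": 0, "dy": 0, "dz": -2.5, "spin": 0, "hand": 1}, {"dx": 0, "dy": 0, "dz": -1.5, "spin": 0, "hand": 1}, {"dx": 0, "dy": 0, "dz": -1, "spin": 0, "hand": 1}, {"dx": 0, "dy": 0, "dz": 0, "spin": 0, "hand": 1}]}}

```text
t: 8.72
eef_pos: [0.4627, 0.3453, 0.2459]
ee_rot: [-2.365, 1.571, 0.776]
force: [-2.9, -0.4, 3.7]
width: 0.0149
```

Call:
{"api": "apply_moves", "payload": {"commands": [{"dx": 0, "dy": 0, "dz": -1, "spin": 0, "hand": 1}, {"dx": 0, "dy": 0, "dz": -1, "spin": 0, "hand": 1}, {"dx": 0, "dy": 0, "dz": 0, "spin": 0, "hand": 1}, {"dx": 0, "dy": 0, "dz": 0, "spin": 0, "hand": 1}, {"dx": 0, "dy": 0, "dz": 0, "spin": 0, "hand": 1}]}}

```text
t: 9.35
eef_pos: [0.4631, 0.3456, 0.245]
ee_rot: [-2.532, 1.569, 0.61]
force: [-3.0, -1.0, 10.4]
width: 0.0146
```

```bash
python3 mk.py s11; python3 -c "
import cv2;i=cv2.imread('pics/s11.png');print(i.shape);cv2.imwrite('pics/s11b.png',cv2.resize(i,None,fx=.7,fy=.7))"
```

```text
-89.97740415071482 [0.46313613 0.34558926 0.245017  ] [-3.00317014 -1.02630592 10.4498246 ] 0.014608751067294468
0.009216995254904548 [ 318.65046391 1056.7451063 ] [290.16896302 774.19160573] [-42.03969594 -36.7017778 ] [-66.54899552  32.3973419 ] [275.36389946 627.52865862] [266.20858463 536.90610562]
(840, 630, 3)
```

View pics/s11b.png

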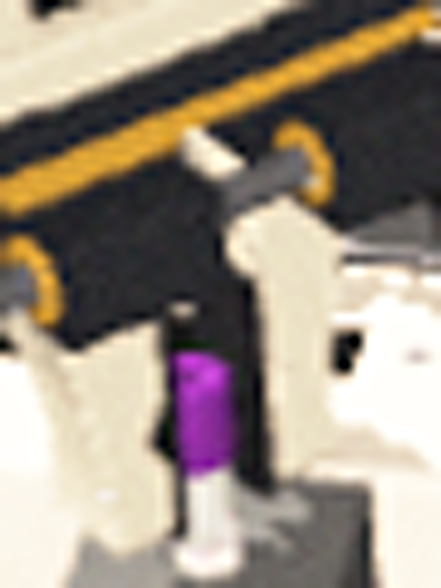

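Call:
{"api": "apply_moves", "payload": {"commands": [{"dx": 0, "dy": 0, "dz": 2, "spin": 0, "hand": 0.6}, {"dx": 0, "dy": 0, "dz": 0, "spin": 0, "hand": 0.6}, {"dx": 0, "dy": 0, "dz": 0, "spin": 0, "hand": 0.6}, {"dx": 0, "dy": 0, "dz": 0, "spin": 0, "hand": 0.6}, {"dx": 0, "dy": 0, "dz": 10, "spin": 0, "hand": 0.6}]}}

```text
t: 10.02
eef_pos: [0.4625, 0.345, 0.2552]
ee_rot: [0.926, 1.569, -2.216]
force: [-0.6, 1.3, 0.4]
width: 0.0351
```

Call:
{"api": "apply_moves", "payload": {"commands": [{"dx": 0, "dy": 0, "dz": 20, "spin": 0, "hand": 0.6}, {"dx": 0, "dy": 0, "dz": 30, "spin": 0, "hand": 0.6}, {"dx": 0, "dy": 0, "dz": 30, "spin": 5, "hand": 1}, {"dx": 0, "dy": 0, "dz": 0, "spin": 9, "hand": 1}, {"dx": 0, "dy": 0, "dz": 0, "spin": 10, "hand": 1}]}}

```text
t: 10.65
eef_pos: [0.4627, 0.3453, 0.337]
ee_rot: [-2.619, 1.569, 0.947]
force: [-0.5, 0.2, -0.5]
width: 0.0109
```

Run:
```python
from h import *
a,s=jaw();print(a,s['eef_pos'],s['force'],s['width'])
crop('scene','s12',195,150,315,310,5)
```

```text
-65.6995365612819 [0.46267945 0.34526805 0.33703058] [-0.51382692  0.23106294 -0.50113469] 0.01087577487915348
```

View pics/s12.png

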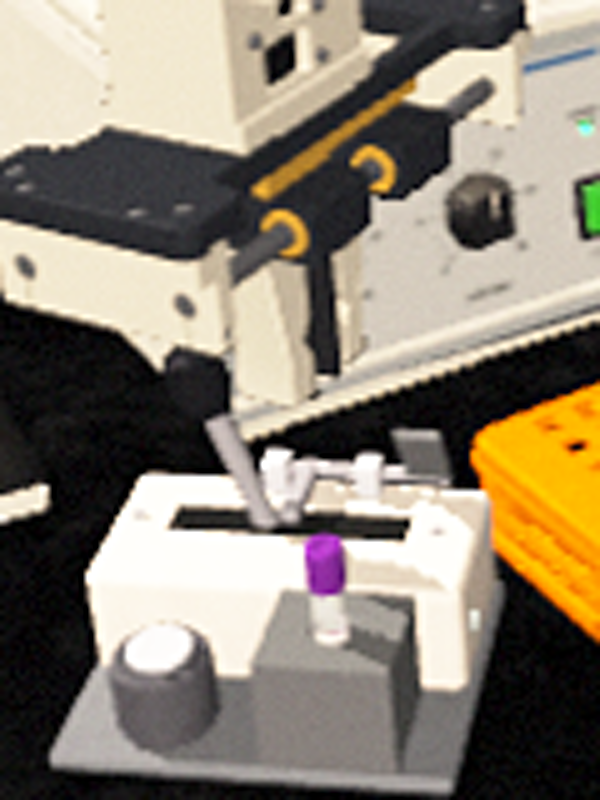

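Call:
{"api": "apply_moves", "payload": {"commands": [{"dx": 3, "dy": -15, "dz": 0, "spin": 10, "hand": 1}, {"dx": 4, "dy": -15, "dz": 0, "spin": 10, "hand": 1}, {"dx": 3, "dy": -14, "dz": 0, "spin": 0, "hand": 1}, {"dx": 0, "dy": 0, "dz": -20, "spin": 0, "hand": 1}, {"dx": 0, "dy": 0, "dz": -20, "spin": 0, "hand": 1}]}}

```text
t: 11.32
eef_pos: [0.4728, 0.3008, 0.2958]
ee_rot: [-2.977, 1.57, 0.925]
force: [0.1, -0.9, 0.1]
width: 0.0007
```

```bash
cat > mx.py <<'E'
from h import *
a,s=jaw();print(a,s['eef_pos'],s['force'],s['width'])
th=np.radians(44.2);c=np.array([.5077,.3379]);M=np.array([[np.cos(th),-np.sin(th)],[np.sin(th),np.cos(th)]])
print('local',M.T@(s['eef_pos'][:2]-c),'tip z',s['eef_pos'][2]-.178,'f local',M.T@s['force'][:2])
def W(x,y,z): return np.r_[c+M@[x,y],z]
E
python3 - <<'E'
from mx import *
print(proj('scene',[.4625,.345,.094]))
cv2.imwrite('pics/s13f.png',viewer.grab_frame('scene')[:,:,::-1])
im=cv2.imread('pics/s13f.png');o=np.array([195,150]);k=5
im2=cv2.resize(im[150:310,195:315],None,fx=k,fy=k,interpolation=cv2.INTER_CUBIC)
# paddle model closed
pts=[W(-.0475+sx,-.0555+r*np.sin(.52),.064+r*np.cos(.52)) for sx in(-.009,.009) for r in(0,.034)]+[W(.0319,-.0246,.120),W(-.029,.036,.056)]
for p in proj('scene',pts): cv2.circle(im2,tuple(((p-o)*k).astype(int)),3,(0,0,255),-1)
cv2.imwrite('pics/s13.png',im2)
E
```

```text
-46.41796653073336 [0.47284157 0.30083921 0.29579344] [ 0.10108288 -0.90447772  0.07133585] 0.0006754675850016753
local [-0.05082787 -0.00226719] tip z 0.11779343595588826 f local [-0.55810291 -0.71890113]
[[259.46042199 258.01623617]]
```

View pics/s13.png

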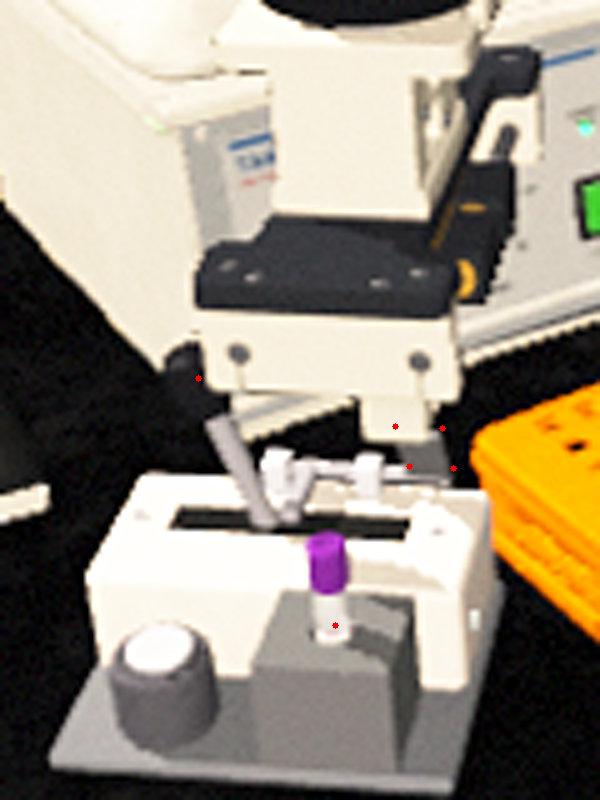

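Call:
{"api": "apply_moves", "payload": {"commands": [{"dx": 0, "dy": 0, "dz": -20, "spin": 0.5, "hand": 1}, {"dx": 0, "dy": 0, "dz": -10, "spin": 0, "hand": 1}, {"dx": 0, "dy": 0, "dz": -9, "spin": 0, "hand": 1}, {"dx": 0, "dy": 0, "dz": 0, "spin": 0, "hand": 1}, {"dx": 0, "dy": 0, "dz": 0, "spin": 0, "hand": 1}]}}

```text
t: 12.0
eef_pos: [0.4728, 0.3014, 0.2572]
ee_rot: [3.082, 1.57, 0.716]
force: [0.1, 0.4, -0.6]
width: 0.0003
```

Run:
```python
from mx import *
crop('scene','s14',230,190,310,290,7)
```

```text
-45.53555980043678 [0.47284067 0.30144532 0.25717002] [ 0.07514294  0.38824577 -0.59170797] 0.0002843716104571106
local [-0.05040596 -0.00183204] tip z 0.0791700229877163 f local [0.32454217 0.22595048]
```

View pics/s14.png

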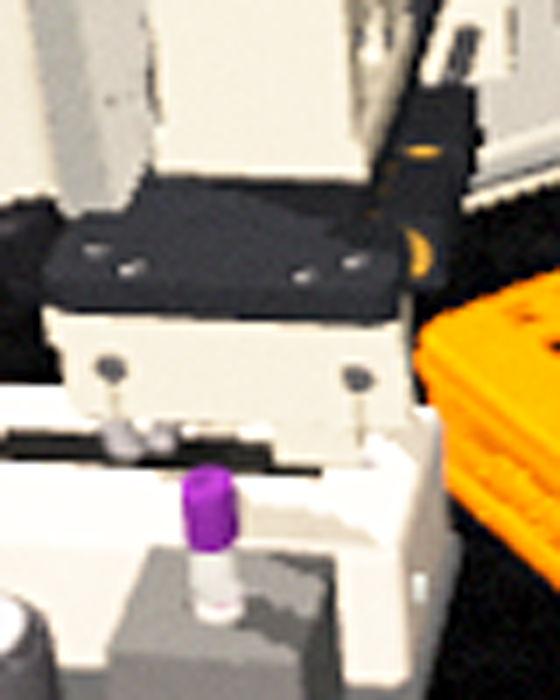

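Call:
{"api": "apply_moves", "payload": {"commands": [{"dx": 3.5, "dy": -3.6, "dz": 0, "spin": 0, "hand": 1}, {"dx": 3.5, "dy": -3.6, "dz": 0, "spin": 0, "hand": 1}, {"dx": 3.5, "dy": -3.6, "dz": 0, "spin": 0, "hand": 1}, {"dx": 3.5, "dy": -3.6, "dz": 0, "spin": 0, "hand": 1}, {"dx": 0, "dy": 0, "dz": 0, "spin": 0, "hand": 1}]}}

```text
t: 12.68
eef_pos: [0.487, 0.2866, 0.2567]
ee_rot: [2.89, 1.571, 0.525]
force: [-0.9, -0.3, 0.1]
width: 0.0005
```

Call:
{"api": "apply_moves", "payload": {"commands": [{"dx": 2.8, "dy": -2.9, "dz": 0, "spin": 0, "hand": 1}, {"dx": 2.8, "dy": -2.9, "dz": 0, "spin": 0, "hand": 1}, {"dx": 2.1, "dy": -2.2, "dz": 0, "spin": 0, "hand": 1}, {"dx": 0, "dy": 0, "dz": 0, "spin": 0, "hand": 1}, {"dx": 0, "dy": 0, "dz": 0, "spin": 0, "hand": 1}]}}

```text
t: 13.3
eef_pos: [0.4944, 0.2787, 0.2565]
ee_rot: [0.604, 1.571, -1.761]
force: [0.3, 0.6, 0.5]
width: 0.001
```

Run:
```python
from mx import *
crop('scene','s15',230,190,310,290,7)
```

```text
-45.52134943314393 [0.4944154  0.2787144  0.25654501] [0.2565382  0.62030782 0.51950716] 0.0009512643965096138
local [-0.05078601 -0.03316923] tip z 0.07854500520173247 f local [0.61637192 0.26585578]
```

View pics/s15.png

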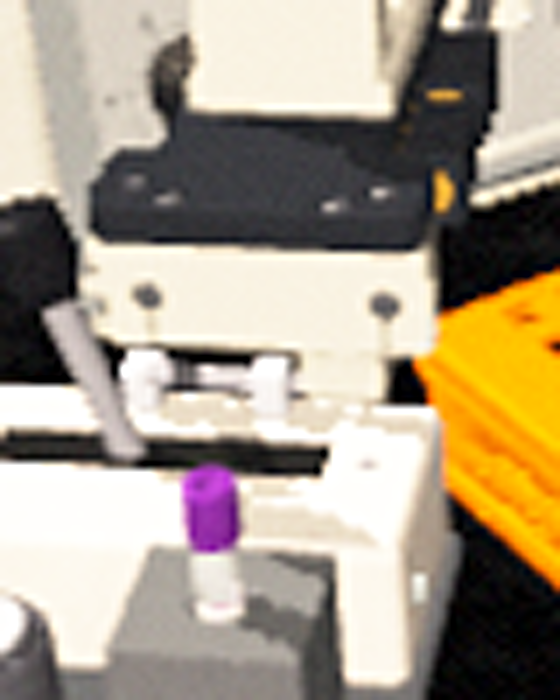

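Call:
{"api": "apply_moves", "payload": {"commands": [{"dx": 1.4, "dy": -1.4, "dz": 0, "spin": 0, "hand": 1}, {"dx": 1.4, "dy": -1.4, "dz": 0, "spin": 0, "hand": 1}, {"dx": 1.4, "dy": -1.4, "dz": 0, "spin": 0, "hand": 1}, {"dx": 0, "dy": 0, "dz": 0, "spin": 0, "hand": 1}, {"dx": 0, "dy": 0, "dz": 0, "spin": 0, "hand": 1}]}}

```text
t: 13.98
eef_pos: [0.4985, 0.2745, 0.2566]
ee_rot: [0.328, 1.57, -2.038]
force: [-1.3, 1.0, 0.4]
width: 0.0004
```

Call:
{"api": "apply_moves", "payload": {"commands": [{"dx": 1.4, "dy": -1.4, "dz": 0, "spin": 0, "hand": 1}, {"dx": 0.7, "dy": -0.7, "dz": 0, "spin": 0, "hand": 1}, {"dx": 0.7, "dy": -0.7, "dz": 0, "spin": 0, "hand": 1}, {"dx": 0, "dy": 0, "dz": 0, "spin": 0, "hand": 1}, {"dx": 0, "dy": 0, "dz": 0, "spin": 0, "hand": 1}]}}

```text
t: 14.6
eef_pos: [0.5014, 0.2718, 0.2567]
ee_rot: [2.117, 1.571, -0.248]
force: [-1.8, 1.1, -0.3]
width: 0.0003
```

Call:
{"api": "apply_moves", "payload": {"commands": [{"dx": 1.4, "dy": -1.4, "dz": 0, "spin": 0, "hand": 1}, {"dx": 0.7, "dy": -0.7, "dz": 0, "spin": 0, "hand": 1}, {"dx": 0.7, "dy": -0.7, "dz": 0, "spin": 0, "hand": 1}, {"dx": 0, "dy": 0, "dz": 0, "spin": 0, "hand": 1}, {"dx": 0, "dy": 0, "dz": 0, "spin": 0, "hand": 1}]}}

```text
t: 15.22
eef_pos: [0.5032, 0.2702, 0.2565]
ee_rot: [-1.792, 1.568, 2.126]
force: [-11.3, 9.3, 1.4]
width: 0.0005
```

Run:
```python
from mx import *
crop('scene','s16',230,190,310,290,7)
crop('top','t16',195,145,305,275,5)
```

```text
-45.514866912515195 [0.50316588 0.27016937 0.25654537] [-11.25702097   9.2890352    1.36470856] 0.00045111908234135865
local [-0.05046999 -0.04539578] tip z 0.07854536849997745 f local [-1.59428656 14.50741006]
```

View pics/s16.png

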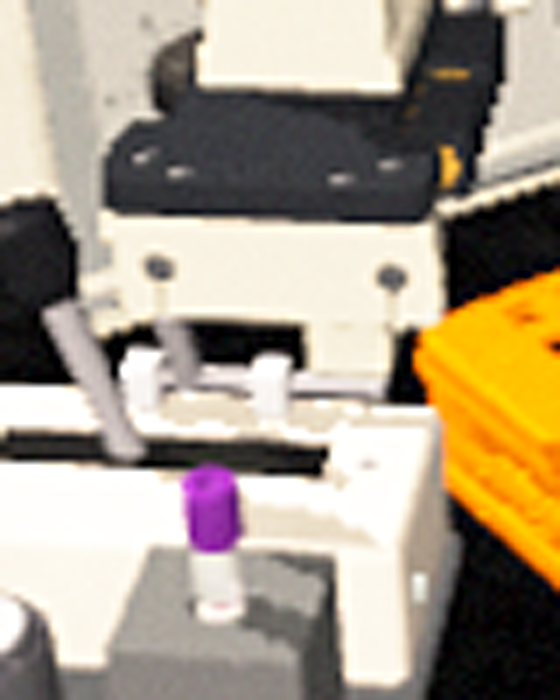

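View pics/t16.png

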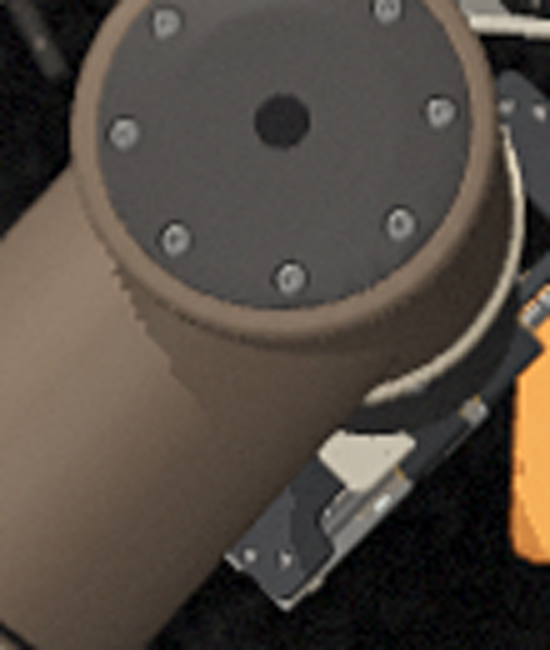

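Call:
{"api": "apply_moves", "payload": {"commands": [{"dx": -5, "dy": 5, "dz": 0, "spin": 0, "hand": 1}, {"dx": -5.5, "dy": 6, "dz": 0, "spin": 0, "hand": 1}, {"dx": 0, "dy": 0, "dz": 30, "spin": 0, "hand": 1}, {"dx": 0, "dy": 0, "dz": 40, "spin": 0, "hand": 0.4}, {"dx": 0, "dy": 0, "dz": 30, "spin": 0, "hand": 0.4}]}}

```text
t: 15.95
eef_pos: [0.4938, 0.2801, 0.3584]
ee_rot: [2.62, 1.569, 0.254]
force: [0.4, -0.6, -0.5]
width: 0.015
```

Run:
```python
from mx import *
g=W(.032,-.0246,.12); print('to knob mm',(g[:2]-s['eef_pos'][:2])*1000)
cv2.imwrite('pics/s17f.png',viewer.grab_frame('scene')[:,:,::-1])
crop('scene','s17',200,190,310,310,6,cv2.imread('pics/s17f.png'))
```

```text
-45.50890247059754 [0.49381486 0.28005137 0.35842249] [ 0.40586546 -0.60666579 -0.48637575] 0.015008029081937185
local [-0.05028445 -0.03179207] tip z 0.18042248814474132 f local [-0.13197696 -0.71788038]
to knob mm [53.97653857 62.52191709]
```

View pics/s17.png

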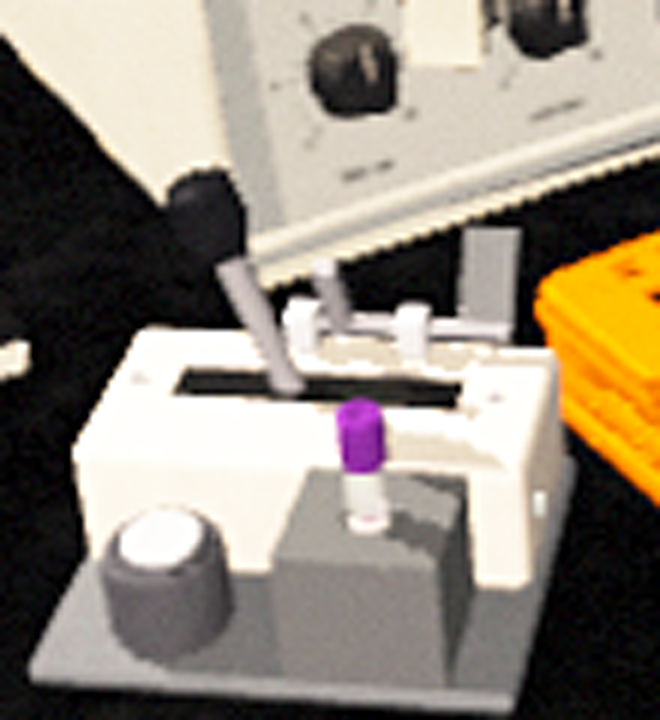

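Run:
```python
from mx import *
for q in(.9,1.0,1.15):
    a=.52-q
    print(q,(proj('scene',[W(-.0475,-.0555+.034*np.sin(a),.064+.034*np.cos(a)),W(-.0475,-.0555,.064)])-[200,190])*6)
a=.52;print((proj('scene',W(-.0475,-.0555+.034*np.sin(a),.064+.034*np.cos(a)))-[195,150])*5)
```

```text
-45.467340926614774 [0.49461875 0.28058379 0.36248343] [1.82044567 1.22377443 3.80498197] 0.0189080166605121
local [-0.04933694 -0.03197081] tip z 0.184483427790962 f local [ 2.15826964 -0.39181433]
0.9 [[489.42278439 219.70685549]
 [487.8700605  321.22217005]]
1.0 [[491.36580444 218.50795223]
 [487.8700605  321.22217005]]
1.15 [[494.17868276 218.64247702]
 [487.8700605  321.22217005]]
[[419.11923943 427.86360565]]
```

Call:
{"api": "apply_moves", "payload": {"commands": [{"dx": 18, "dy": 21, "dz": 0, "spin": 0, "hand": 0.4}, {"dx": 18, "dy": 21, "dz": 0, "spin": 0, "hand": 0.4}, {"dx": 18, "dy": 20.5, "dz": 0, "spin": -0.3, "hand": 0.4}, {"dx": 0, "dy": 0, "dz": -15, "spin": 0, "hand": 0.4}, {"dx": 0, "dy": 0, "dz": 0, "spin": 0, "hand": 0.4}]}}

```text
t: 16.62
eef_pos: [0.547, 0.3418, 0.3395]
ee_rot: [-0.009, 1.567, -2.379]
force: [-0.1, 0.1, 0.4]
width: 0.0529
```

Run:
```python
from mx import *
crop('scene','s18',195,130,310,270,5)
g=s['eef_pos']-[0,0,.178];print((proj('scene',g)-[195,130])*5)
```

```text
-45.8380959241995 [0.54701301 0.34184755 0.33953919] [-0.11859051  0.05991959  0.41351093] 0.05285536127743379
local [ 0.03093601 -0.02457762] tip z 0.16153919367257003 f local [-0.04324495  0.12563416]
[[188.42049751 381.43264783]]
```

View pics/s18.png

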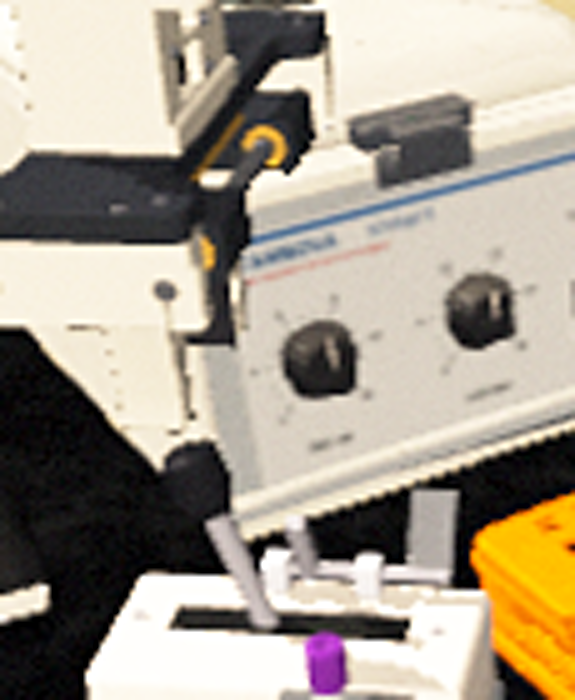

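Run:
```python
from mx import *
t=cv2.imread('pics/top0.png');s0=cv2.imread('pics/scene0.png')
crop('top','tc',255,80,365,180,6,t);crop('scene','sc',185,110,345,245,5,s0)
b=s['eef_pos']
R2=lambda y,x,z:np.array([b[0],b[1],z])+np.r_[M@[x,y],0]
for z in(.17,.23):
    P=[R2(y,x,z) for y,x in((-.0965,-.039),(-.0965,.039),(.0965,.039),(.0965,-.039))]
    print(np.round(P,3),proj('top',P).round(1).tolist(),proj('scene',P).round(1).tolist())
```

```text
-45.82218093934246 [0.54716609 0.34192097 0.34063085] [-0.10246066 -0.55102773 -0.13526865] 0.05265802725061329
local [ 0.03109694 -0.0246317 ] tip z 0.16263085247575676 f local [-0.45761244 -0.32360563]
[[0.586 0.246 0.17 ]
 [0.642 0.3   0.17 ]
 [0.508 0.438 0.17 ]
 [0.452 0.384 0.17 ]] [[287.7, 166.5], [257.6, 137.5], [181.0, 211.8], [210.9, 242.3]] [[264.9, 180.5], [227.1, 179.3], [191.0, 229.3], [238.4, 231.4]]
[[0.586 0.246 0.23 ]
 [0.642 0.3   0.23 ]
 [0.508 0.438 0.23 ]
 [0.452 0.384 0.23 ]] [[285.8, 158.7], [253.8, 127.8], [171.8, 206.9], [203.7, 239.5]] [[262.5, 152.4], [223.4, 151.4], [184.7, 196.1], [234.1, 197.8]]
```

View pics/tc.png

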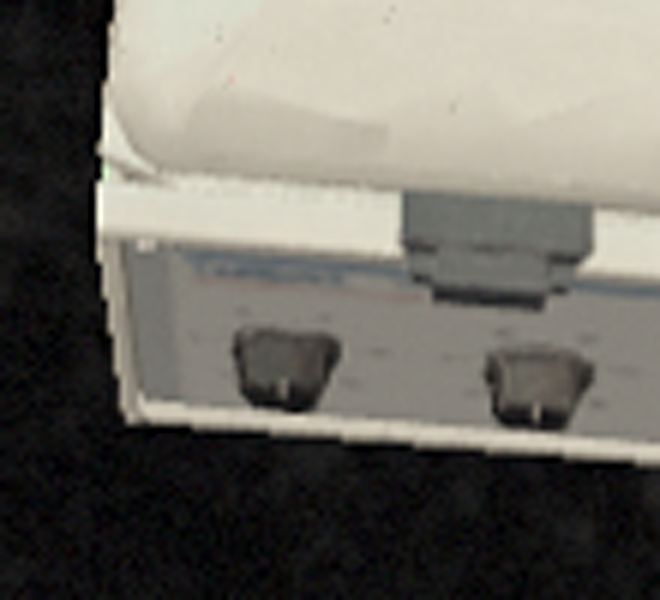

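View pics/sc.png

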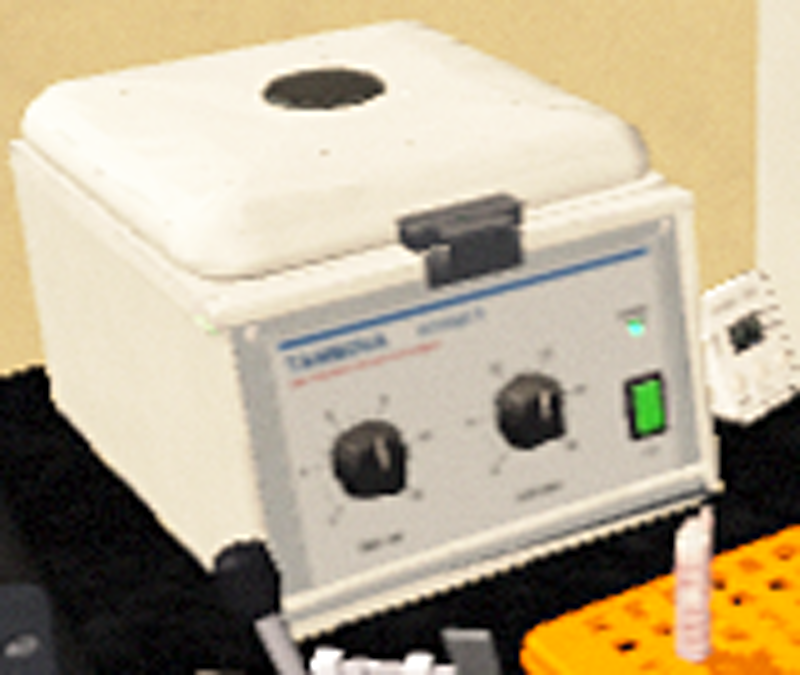

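Run:
```python
from h import *
A=tri((229,175),(271.5,119));B=tri((185+290/5,110+640/5),(276.5,150.5))
print(A,B,atz('top',(276.5,150.5),.0),atz('top',(255+640/6,80+455/6),0.))
kn=atz('top',(255+285/6,80+405/6),.07);print(kn)
```

```text
[0.68096515 0.27543696 0.1593175 ] [0.65770736 0.27512582 0.01051671] [0.66181213 0.2776759  0.        ] [0.64597377 0.09340261 0.        ]
[0.64845696 0.21989825 0.07      ]
```

Call:
{"api": "apply_moves", "payload": {"commands": [{"dx": 0, "dy": 0, "dz": -15, "spin": 0, "hand": 0.4}, {"dx": 0, "dy": 0, "dz": -15, "spin": 0, "hand": 0.4}, {"dx": 0, "dy": 0, "dz": -15, "spin": 0, "hand": 0.4}, {"dx": 0, "dy": 0, "dz": -9, "spin": 0, "hand": 0.4}, {"dx": 0, "dy": 0, "dz": 0, "spin": 0, "hand": 0.4}]}}

```text
t: 17.3
eef_pos: [0.5475, 0.3424, 0.2866]
ee_rot: [0.044, 1.569, -2.327]
force: [-0.3, 0.3, 0.6]
width: 0.0524
```

Run:
```python
from mx import *
crop('scene','s19',180,140,300,280,5)
g=s['eef_pos']-[0,0,.178];print((proj('scene',g)-[180,140])*5)
```

```text
-45.819444856291376 [0.54752115 0.34240853 0.28658429] [-0.25588883  0.34771459  0.59118631] 0.052415700613669895
local [ 0.03169139 -0.0245297 ] tip z 0.1085842899584672 f local [0.05896506 0.42767704]
[[277.44362962 455.02512971]]
```

View pics/s19.png

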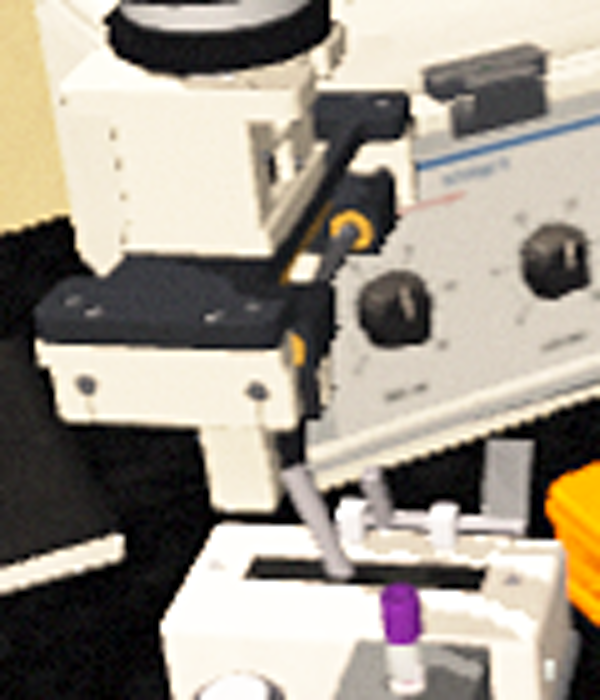

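Call:
{"api": "apply_moves", "payload": {"commands": [{"dx": 0, "dy": 0, "dz": 0, "spin": 0, "hand": 1}, {"dx": 0, "dy": 0, "dz": 0, "spin": 0, "hand": 1}, {"dx": 0, "dy": 0, "dz": 0, "spin": 0, "hand": 1}, {"dx": 0, "dy": 0, "dz": 0, "spin": 0, "hand": 1}, {"dx": 0, "dy": 0, "dz": 0, "spin": 0, "hand": 1}], "grip_force": 35}}

```text
t: 17.98
eef_pos: [0.5476, 0.3427, 0.2879]
ee_rot: [-2.758, 1.57, 1.155]
force: [-2.8, 0.3, 2.0]
width: 0.0213
```

Call:
{"api": "apply_moves", "payload": {"commands": [{"dx": -3.7, "dy": -3.6, "dz": 1.3, "spin": 0, "hand": 1}, {"dx": -3.7, "dy": -3.6, "dz": 1.2, "spin": 0, "hand": 1}, {"dx": -3.7, "dy": -3.6, "dz": 0.9, "spin": 0, "hand": 1}, {"dx": -3.7, "dy": -3.6, "dz": 0.7, "spin": 0, "hand": 1}, {"dx": 0, "dy": 0, "dz": 0, "spin": 0, "hand": 1}]}}

```text
t: 18.6
eef_pos: [0.5327, 0.3284, 0.2922]
ee_rot: [-2.885, 1.569, 1.028]
force: [-0.3, 6.3, -0.3]
width: 0.0216
```

Run:
```python
from mx import *
print(s['force'])
crop('scene','s20',180,140,300,280,5)
```

```text
-45.80641432451337 [0.53267026 0.32835269 0.29220036] [-0.30834526  6.29481023 -0.32264134] 0.021648066249865122
local [ 0.01124539 -0.02425297] tip z 0.11420035836625436 f local [4.16746603 4.72778378]
[-0.30834526  6.29481023 -0.32264134]
```

View pics/s20.png

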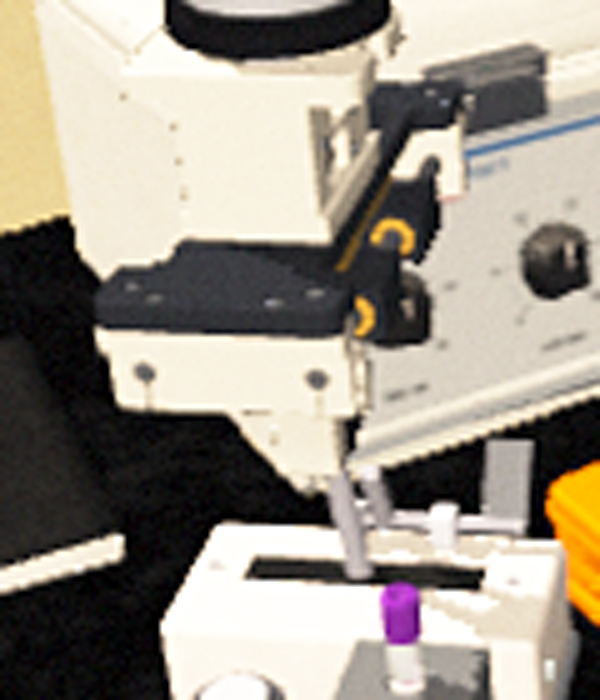

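Call:
{"api": "apply_moves", "payload": {"commands": [{"dx": -4.2, "dy": -3.1, "dz": 0.4, "spin": 0, "hand": 1}, {"dx": -4.0, "dy": -3.4, "dz": 0.1, "spin": 0, "hand": 1}, {"dx": -3.7, "dy": -3.6, "dz": -0.1, "spin": 0, "hand": 1}, {"dx": -3.7, "dy": -3.6, "dz": -0.4, "spin": 0, "hand": 1}, {"dx": 0, "dy": 0, "dz": 0, "spin": 0, "hand": 1}]}}

```text
t: 19.27
eef_pos: [0.5177, 0.3144, 0.2925]
ee_rot: [2.882, 1.569, 0.511]
force: [4.5, 3.7, 0.4]
width: 0.0213
```

```bash
python3 mx.py
```

```text
-45.80310856824371 [0.51766636 0.3144422  0.29245219] [4.4862541  3.72040283 0.420686  ] 0.021284855180822612
local [-0.00920897 -0.02376534] tip z 0.11445219282708402 f local [ 5.80997817 -0.46046355]
```

Call:
{"api": "apply_moves", "payload": {"commands": [{"dx": -3.7, "dy": -3.6, "dz": -0.7, "spin": 0, "hand": 1}, {"dx": -3.7, "dy": -3.6, "dz": -0.9, "spin": 0, "hand": 1}, {"dx": -3.7, "dy": -3.6, "dz": -1.2, "spin": 0, "hand": 1}, {"dx": -3.0, "dy": -2.9, "dz": -1.1, "spin": 0, "hand": 1}, {"dx": 0, "dy": 0, "dz": 0, "spin": 0, "hand": 1}]}}

```text
t: 19.9
eef_pos: [0.5038, 0.3012, 0.2891]
ee_rot: [2.951, 1.568, 0.581]
force: [2.9, 3.2, 6.2]
width: 0.0218
```

Run:
```python
from mx import *
crop('scene','s21',195,150,315,290,5)
```

```text
-45.782841438663894 [0.50380325 0.30118963 0.28909978] [2.93484526 3.23903345 6.16913941] 0.02180789641738948
local [-0.02838681 -0.02360138] tip z 0.11109978377729496 f local [4.36216279 0.27602574]
```

View pics/s21.png

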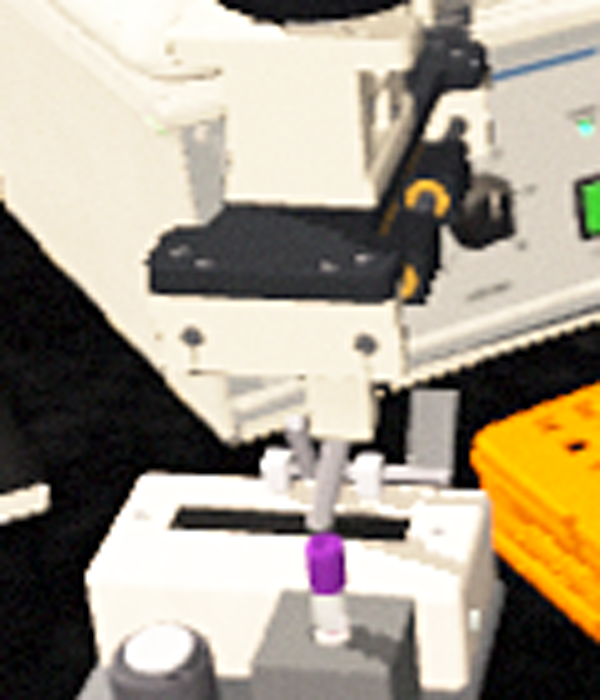

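Call:
{"api": "apply_moves", "payload": {"commands": [{"dx": -1.5, "dy": -1.4, "dz": -0.3, "spin": 0, "hand": 1}, {"dx": -1.5, "dy": -1.4, "dz": -0.4, "spin": 0, "hand": 1}, {"dx": 0, "dy": 0, "dz": 0, "spin": 0, "hand": 1}, {"dx": 0, "dy": 0, "dz": 0, "spin": 0, "hand": 1}, {"dx": 0, "dy": 0, "dz": 0, "spin": 0, "hand": 1}]}}

```text
t: 20.58
eef_pos: [0.5009, 0.2984, 0.2879]
ee_rot: [2.882, 1.569, 0.512]
force: [3.9, 4.0, 4.0]
width: 0.0217
```

```bash
python3 mx.py
```

```text
-45.791239051254806 [0.5008626  0.29840412 0.28794577] [3.93440109 3.97505607 3.97231714] 0.02174084751169525
local [-0.03243696 -0.02354822] tip z 0.10994576838580844 f local [5.59188425 0.10683272]
```

Call:
{"api": "apply_moves", "payload": {"commands": [{"dx": -1.5, "dy": -1.4, "dz": -0.6, "spin": 0, "hand": 1}, {"dx": -1.0, "dy": -1.0, "dz": -0.4, "spin": 0, "hand": 1}, {"dx": 0, "dy": 0, "dz": 0, "spin": 0, "hand": 1}, {"dx": 0, "dy": 0, "dz": 0, "spin": 0, "hand": 1}, {"dx": 0, "dy": 0, "dz": 0, "spin": 0, "hand": 1}]}}

```text
t: 21.2
eef_pos: [0.4996, 0.2973, 0.2877]
ee_rot: [3.024, 1.564, 0.654]
force: [9.1, 8.1, 1.1]
width: 0.0219
```

```bash
python3 mx.py
```

```text
-45.752882947187565 [0.49962381 0.29733505 0.28769226] [9.08504363 8.05363289 1.09622685] 0.021873220533408348
local [-0.03407037 -0.02345101] tip z 0.10969226145406108 f local [12.12787595 -0.56004053]
```

Call:
{"api": "apply_moves", "payload": {"commands": [{"dx": -0.8, "dy": -0.8, "dz": 0, "spin": 0, "hand": 1}, {"dx": 0, "dy": 0, "dz": 0, "spin": 0, "hand": 1}, {"dx": 0, "dy": 0, "dz": 0, "spin": 0, "hand": 1}, {"dx": 0, "dy": 0, "dz": 0, "spin": 0, "hand": 1}, {"dx": 0, "dy": 0, "dz": 0, "spin": 0, "hand": 1}]}}

```text
t: 21.82
eef_pos: [0.4993, 0.297, 0.2877]
ee_rot: [3.049, 1.562, 0.68]
force: [13.1, 8.9, -2.7]
width: 0.0215
```

Run:
```python
from mx import *
crop('scene','s22',200,150,420,300,3.6)
```

```text
-45.747230616735465 [0.49927469 0.29700259 0.28769392] [13.06364401  8.85650016 -2.69700096] 0.02149407386088068
local [-0.03455244 -0.02344595] tip z 0.10969391643420107 f local [15.53990781 -2.75819781]
```

View pics/s22.png

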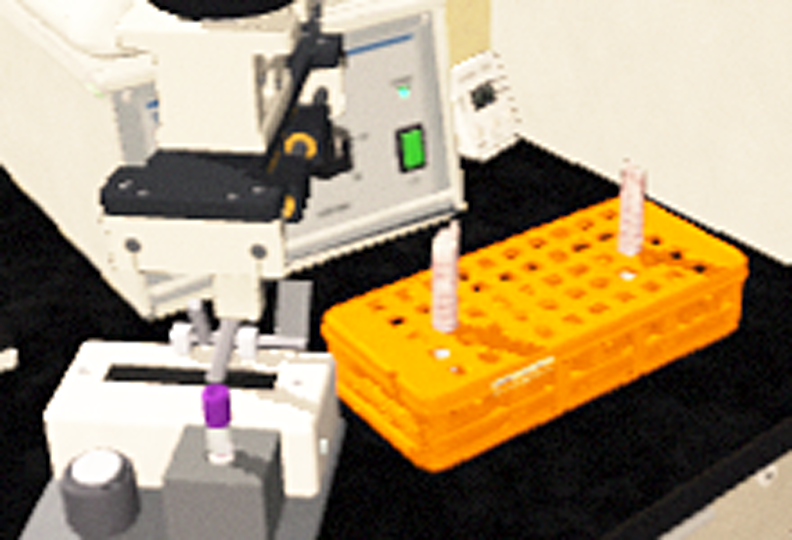

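```bash
python3 -c "
from station import arm
print(arm.job_done())"
```

```text
the job is handed in; nothing more can be done
None
```

I carried out all the steps in the order asked and handed the job in after about 22 s of the 64 s allowed, still gripping the pulled lever. No verdict was given.

- **Tube:** I took it out of the rack and pushed it down until it met the well's floor, with about 10 N upward. Its cap then showed within about 1 px of where a fully seated tube should be. It leaned a few degrees in the grip at first and straightened as it went in.
- **Catch:** I pushed the paddle until the force jumped from about 2 N to 14.5 N, which I took as its stop. The picture shows the arm standing up and clear of the stem. The camera could hardly tell the last few tenths of a radian apart, so the "fully open" reading rests on that force.
- **Lever:** I gripped the knob and pulled it about 66 mm along its arc, which matches the full travel at the grip height. The pull then rose from 5.6 N to 15.5 N while the tool hardly moved, so it is against its stop.
- **Rack:** in the last picture both tall tubes stand in the rack, apparently as before.
- **Disagreements:** the two cameras differed by up to 4 mm on the well's position, so I lined the tube up against the well mouth in the picture before lowering it. The gripper read 21.5 mm on the 23 mm knob; I did not look into why, but the knob did not slip.

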